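# Set the label printer's batch wheel and print

## Robot

A 6-joint arm with a two-finger parallel gripper is mounted at the origin on the work surface. World frame = base frame: x ahead of the robot, y to its left, z up, the work surface at z = 0. Lengths are in m, angles in rad, forces in N, time in s.
With the tool pointing down it reaches from about 0.35 to 0.775 m from the base axis. Payload 7.3 kg.
Tool frame: the origin (TCP) lies at the very end of the fingers, on their centre line; the grasp point (between the pads) lies 19 mm behind it; z points along the fingers, x is the direction in which the jaws open and shut, and the axes are right-handed (so a half turn about z gives the same grasp; the last joint's range is limited). The gripper opens to 92 mm and grips with 3 to 60 N. Pads are 19 mm wide; open, the fingers measure 130 mm over their backs; the gripper's body (75 mm by 190 mm) begins 47 mm behind the grasp point.
Start: joints at [-1.273, 0.342, 1.524, -0, 1.275, -0.146], TCP at [0.225, -0.474, 0.227] pointing down, gripper open.
Joint ranges: [-2.53, 2.53], [-0.77, 2.02], [0.04, 2.7], [-1, 4.14], [0.28, 2.66], [-3.11, 3.11]. Speed limits (rad/s): [2.57, 2.57, 3.14, 3.14, 3.14, 3.14].

## Interface

Orientations are given as a unit quaternion [x, y, z, w].
In Python, from station import bot gives the robot as it stands.
- The arm moves only by the shell command python3 -m jog 'ROWS'. ROWS is JSON, a list of rows, each a list of 3 entries, a list of its own where there are three numbers: the opening, from -1 (shut) to 1 (fully open), then the shift along the tool's x, y, z in mm, then the turn, a rotation vector about the tool's x, y, z in rad. A call has 1 to 5 rows; each row shifts and turns the commanded pose from where the row before left it, along the tool's axes as they then stand; what a row does not reach is not made up. A row lasts 1/10 s, in which the tool goes at most 50 mm and 8.59 degrees, less where a joint would pass 70% of its speed; a pose out of reach is approached as far as the arm can. A call is refused whole if a number of a shift passes 50 or a number of a turn 0.15, either way. A call with a gripper value outside its range is refused whole. The fingers move at their own pace and stop on an object; the grip force is fixed at half the most. Time passes only in rows, so rows that do not move let the fingers close. It gives the time, the measured TCP pose, the force and the opening at its end, in the units of the state.
- bot.read_state(): the state, without advancing time (a new reading comes with each control period).
- bot.camera(name): name is "scene" or "top"; returns the picture (480x640x3 uint8, red, green, blue); there is no depth.
- bot.get_calibration(name): a dict with "fx", "fy", "cx", "cy" (pixels), "camera_from_world" (4x4, takes a point from world to camera coordinates). Camera axes: x right, y down, z forward; pixel columns grow to the right and rows downward; lengths in m; the calibration is good to about 2 mm. A picture is of the moment at which its call begins. get_calibration takes no time and is no camera call.
- bot.finish_job(): hands the job in, once; it reports no verdict.
Trained networks look in the newest picture that a camera, given by its name, has taken for a name from the list of things; names that differ only in an ending like _2 or _b are one class to them, and where a whole thing is asked for, a point or a joint stands for the part that bears it (a point fixed in the world has none). Each returns a list of dicts, best first, with "conf" (0 to 1); they miss things now and then, are a little off and sometimes report something else, mostly with a low value. They report only what shows in the picture. A call takes as long as a camera call.
- bot.silhouettes(camera, thing): "region" (480x640 bool, what is visible of it) and "rect" ([left, top, right, bottom] in pixels, round what is visible of it).
- bot.landmark_of(camera, thing): "centre" ([column, row] in pixels: a listed point, or the origin of a listed thing).
The state is a dict: "t": time; "joints": joint angles; "qvel": joint speeds; "effort": joint torques, N m; "tool_pos": TCP position; "eef_rot": TCP orientation; "contact_force": force on the tool from outside, world axes, zero at the start; "moment": the same for the moment, N m; "width": finger opening in m.
Only numpy, scipy, OpenCV 4.12 (cv2) and the standard library are available. Lean on these libraries where they do the work, as an engineer would, in place of code of your own. Each camera call takes 0.05 s, during which the arm holds its last target.

## Task

Set the label printer to the marked batch: with a fingertip, gently flick the teeth of its star-shaped thumbwheel counter-clockwise (seen from above) until the tooth with the raised rib clicks in at the fixed pointer, without going a click past it. Only then press the print key fully down and let it come back up. Pick nothing up, and leave the jar, phone, tube rack and basket where they are.

Things in the scene. Friction and masses are not known exactly. Their poses are not given: they have to be found in the camera images.
- printer: white label printer, fixed to the table, 260 mm (x) by 320 mm (y), flat deck 60 mm above the table. Origin at the centre of its underside, z up; its front edge is at x = -130 mm of its own frame. Across the back (x from 55 to 130 mm) a grey hump rises to 94 mm, with a white label roll lying in its -y half (top 126 mm above the table). The black thumbwheel turns about the vertical axis x = -45, y = 70 mm, the print key is centred at x = -75, y = -100 mm
- wheel (a joint): turn of the thumbwheel in rad, counter-clockwise seen from above positive; 0 when the ribbed tooth stands at the pointer. It clicks home at every multiple of 45 degrees (0.785 rad); at the start it stands 2 to 4 clicks before the pointer (about -1.57, -2.36 or -3.14). A sprung roller holds each click: about 3 to 5 N at a tooth moves it, past half a click it jumps forward to the next by itself, before half it springs back. Stops at -3.6 and +2.0
- wheel_center (a point): centre of the thumbwheel's top face, on its axis, 78 mm above the table (a 24 mm round metal hub rises 6 mm higher). The wheel is a black disc of 80 mm diameter with eight straight radial teeth, 7 mm wide and 14 mm tall, 45 degrees apart, that reach out to 64 mm from the axis; teeth and disc span 64 to 78 mm above the table, 4 mm clear of the deck. Between teeth the gap is about 32 mm wide at 50 mm from the axis and open from above and outside. Too big to be pinched across
- rib_tip (a point): outer end of the one tooth that carries a raised metal rib (6 mm wide, 4 mm high, from hub to tooth end), 62 mm from the wheel's axis, 78 mm above the table
- pointer (a point): end nearest the wheel of the fixed metal wedge on the deck, 70 mm from the wheel's axis in the printer's +x direction, 74 mm above the table: the ribbed tooth must end here
- key (a joint): travel of the print key in m: 0 up, 0.006 fully down; its spring takes 2 N to start and 5 N fully down, and lifts it again when released
- key_top (a point): centre of the top of the print key, a grey 34 by 42 mm rectangle in a black bezel, 79.5 mm above the table when up; its top stands 14 mm proud of the bezel
- jar: small specimen jar with red lid, 40 mm diameter, 55 mm high, standing loose on the printer's deck between wheel and key; origin at the centre of its underside. Leave it alone
- phone: black phone lying on the table, 150 by 72 by 9 mm; origin at the centre of its underside. Leave it alone
- rack: clear tube rack, 70 by 200 mm, with red-capped tubes up to 96 mm high; origin at the centre of its underside. Leave it alone
- basket: white basket of sample tubes, 240 by 190 mm, 86 mm high; origin at the centre of its underside. Leave it alone

How it is judged:
By the outcome, as a careful person would: the job done as asked, in the order asked, and still so for the second after the job is handed in, with the robot touching nothing.
It also fails if it takes over 67 s, if anything falls off the work surface, if the arm or the gripper's body presses on something with over 40 N, if the wrist force passes 120 N, or if a joint passes its speed limit or range.

## Working session

There is one attempt and no reset: what is moved stays moved. The work goes in short steps, Python scripts to look and compute and a shell command to move; the robot and the scene stay as the last step left them, time stands still between calls to the robot, and variables do not carry over. Pictures are saved under pics/ and viewed, and the job is handed in when it is done.

```bash
mkdir -p pics; ls; python3 - <<'E'
from station import bot
import cv2, numpy as np
for n in ("scene","top"):
    im=bot.camera(n); cv2.imwrite(f"pics/{n}0.png",im[:,:,::-1])
    c=bot.get_calibration(n); print(n,c["fx"],c["cx"],c["cy"],np.round(c["camera_from_world"],4).tolist())
    for k in ("printer","wheel_center","rib_tip","pointer","key_top","jar","phone","rack","basket"):
        r=bot.landmark_of(n,k); print(k,[(np.round(d["centre"],1).tolist(),round(d["conf"],2)) for d in r[:2]])
s=bot.read_state(); print(s)
E
```

```text
pics
scene 608.5347673691865 329.46027771292285 245.48796143233187 [[-0.3692, 0.9292, -0.0187, 0.2171], [0.6754, 0.2544, -0.6922, -0.293], [-0.6384, -0.2682, -0.7215, 1.7281], [0.0, 0.0, 0.0, 1.0]]
printer [([275.6, 300.4], 0.97)]
wheel_center [([307.9, 264.5], 0.61)]
rib_tip [([281.9, 262.1], 0.81)]
pointer [([304.5, 290.0], 0.76)]
key_top [([238.0, 250.9], 0.71)]
jar [([254.1, 285.5], 0.93)]
phone [([551.5, 272.8], 0.93)]
rack [([551.9, 341.2], 0.8)]
basket [([152.3, 226.9], 0.9), ([276.2, 300.0], 0.38)]
top 620.0173609742094 319.30328219835 237.1909421848371 [[-0.0065, -1.0, 0.0022, -0.0173], [-0.9984, 0.0064, -0.056, 0.5084], [0.056, -0.0025, -0.9984, 1.5864], [0.0, 0.0, 0.0, 1.0]]
printer [([349.8, 179.6], 0.76)]
wheel_center [([328.6, 200.2], 0.97)]
rib_tip [([352.9, 197.6], 0.63), ([327.5, 201.8], 0.29)]
pointer [([323.7, 177.8], 0.86), ([128.1, 225.2], 0.28)]
key_top [([398.6, 195.9], 0.58)]
jar [([369.2, 172.1], 0.49), ([323.1, 175.6], 0.31)]
phone [([142.5, 297.0], 0.88), ([128.9, 225.5], 0.73)]
rack [([130.1, 223.6], 0.75)]
basket [([503.1, 217.7], 0.6)]
{'t': 1.0, 'joints': array([-1.27299976e+00,  3.42012039e-01,  1.52408500e+00, -1.73369927e-05,
        1.27540286e+00, -1.46011767e-01]), 'qvel': array([ 0.00013351,  0.00121536,  0.00045932, -0.00215397, -0.00201046,
        0.00165496]), 'effort': array([-1.27509320e-04, -4.31144750e+01, -2.44482583e+01,  7.18394201e-02,
        4.80963418e-02,  2.02326595e-05]), 'tool_pos': array([ 0.22544246, -0.47415847,  0.2267395 ]), 'eef_rot': array([ 8.45395327e-01, -5.34141123e-01,  2.97811019e-05,  3.65031106e-05]), 'contact_force': array([-0.24367019, -0.23197557, -0.34948794]), 'moment': array([ 0.00384783, -0.01901075, -0.01225702]), 'width': 0.09158640982994246}
```

View pictures.

View pics/scene0.png

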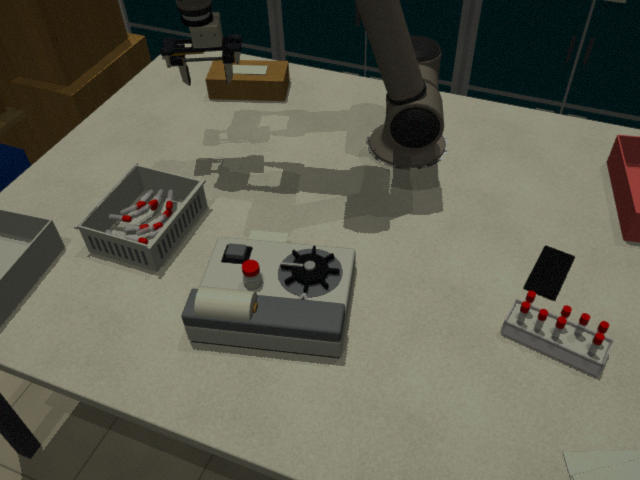

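View pics/top0.png

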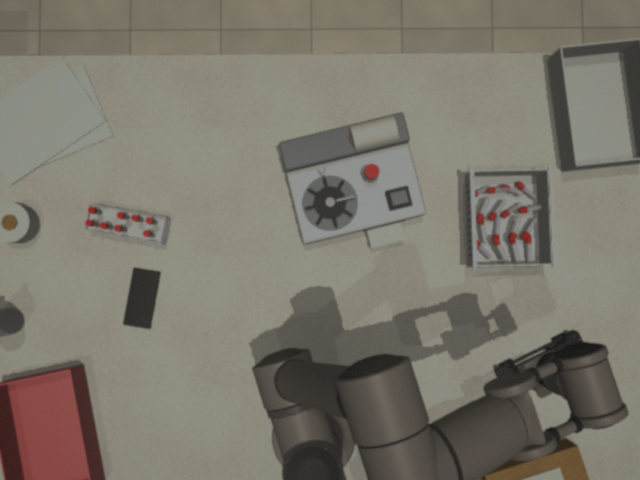

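```bash
cat > h.py <<'E'
import numpy as np, cv2
from station import bot
from scipy.spatial.transform import Rotation as R
def ray(n,px,z):
    c=bot.get_calibration(n); T=np.array(c["camera_from_world"]); 
    d=np.array([(px[0]-c["cx"])/c["fx"],(px[1]-c["cy"])/c["fy"],1.]); 
    o=-T[:3,:3].T@T[:3,3]; d=T[:3,:3].T@d
    return o+d*(z-o[2])/d[2]
def proj(n,p):
    c=bot.get_calibration(n); T=np.array(c["camera_from_world"]); q=T[:3,:3]@np.asarray(p)+T[:3,3]
    return np.array([c["fx"]*q[0]/q[2]+c["cx"],c["fy"]*q[1]/q[2]+c["cy"]])
def crop(n,box,f,name,im=None):
    im=bot.camera(n) if im is None else im
    a=im[box[1]:box[3],box[0]:box[2],::-1]
    cv2.imwrite("pics/"+name,cv2.resize(a,None,fx=f,fy=f,interpolation=cv2.INTER_CUBIC))
E
python3 - <<'E'
from h import *
P={"scene":dict(printer=(275.6,300.4,0),wc=(307.9,264.5,.078),rib=(281.9,262.1,.078),ptr=(304.5,290,.074),key=(238,250.9,.0795),jar=(254.1,285.5,.06)),
"top":dict(printer=(349.8,179.6,0),wc=(328.6,200.2,.078),rib=(352.9,197.6,.078),ptr=(323.7,177.8,.074),key=(398.6,195.9,.0795),jar=(369.2,172.1,.06))}
for n in P:
    for k,v in P[n].items(): print(n,k,np.round(ray(n,v[:2],v[2]),4))
    im=cv2.imread(f"pics/{n}0.png")[:,:,::-1]
    crop(n,(200,200,360,320) if n=="scene" else (270,110,430,230),5,n+"0c.png",im)
E
```

```text
scene printer [ 0.6514 -0.1024  0.    ]
scene wc [ 0.5918 -0.0467  0.078 ]
scene rib [ 0.6053 -0.102   0.078 ]
scene ptr [ 0.6566 -0.027   0.074 ]
scene key [ 0.6104 -0.2057  0.0795]
scene jar [ 0.6729 -0.1373  0.06  ]
top printer [ 0.6596 -0.1015  0.    ]
top wc [ 0.5967 -0.0442  0.078 ]
top rib [ 0.6028 -0.1047  0.078 ]
top ptr [ 0.6535 -0.0324  0.074 ]
top key [ 0.6062 -0.2183  0.0795]
top jar [ 0.6694 -0.1475  0.06  ]
```

View pics/top0c.png

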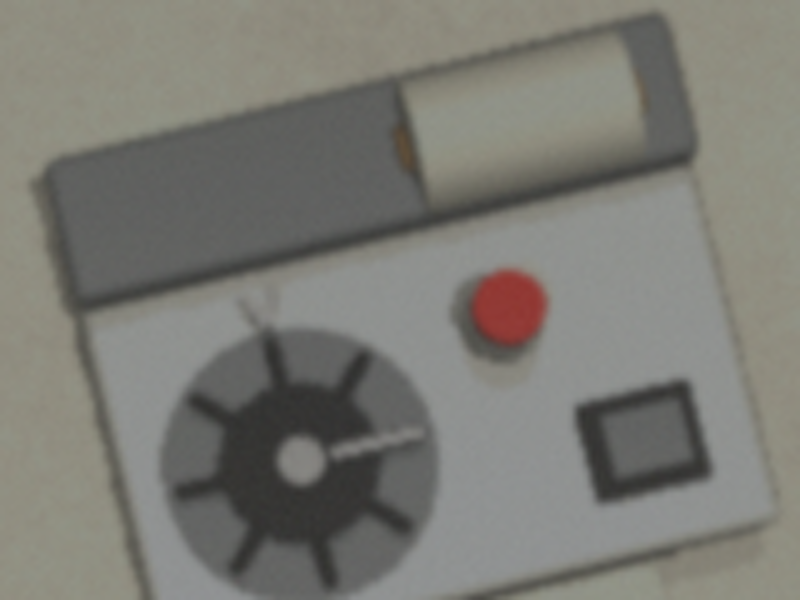

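```bash
python3 - <<'E'
from h import *
from scipy.optimize import least_squares
obs=[]
L=dict(printer=(0,0,0),wc=(-.045,.07,.078),ptr=(.025,.07,.074),key=(-.075,-.1,.0795))
P={"scene":dict(wc=(307.9,264.5),ptr=(304.5,290),key=(238,250.9),printer=(275.6,300.4)),
"top":dict(wc=(328.6,200.2),ptr=(323.7,177.8),key=(398.6,195.9),printer=(349.8,179.6))}
def W(p,l): c,s=np.cos(p[2]),np.sin(p[2]); return np.array([p[0]+c*l[0]-s*l[1],p[1]+s*l[0]+c*l[1],l[2]])
def f(p): return np.concatenate([proj(n,W(p,L[k]))-v for n in P for k,v in P[n].items()])
r=least_squares(f,[.65,-.1,.2],loss="soft_l1"); p=r.x; print(p,np.round(r.fun,1).tolist())
for k in L: print(k,W(p,L[k]))
np.save("p.npy",p)
im=cv2.imread("pics/top0.png").copy()
big=cv2.resize(im[110:260,270:430],None,fx=5,fy=5,interpolation=cv2.INTER_CUBIC)
def dr(l,c): 
    q=(proj("top",W(p,l))-[270,110])*5+2; cv2.circle(big,tuple(int(x) for x in q),3,c,-1)
for l in L.values(): dr(l,(0,0,255))
for sx in(-.13,.13):
  for sy in (-.16,.16): dr((sx,sy,.06 if sx<0 else .094),(0,255,0))
for sx in(-1,1):
  for sy in(-1,1): dr((-.075+sx*.017,-.1+sy*.021,.0795),(255,0,0))
cv2.imwrite("pics/ov0.png",big)
E
```

```text
[ 0.65300613 -0.10136034  0.26541908] [0.6, -0.1, -0.5, 0.7, -4.0, -2.5, 0.1, 0.7, 0.6, 2.2, -2.1, -2.1, -0.3, -0.3, -0.0, 2.5]
printer [ 0.65300613 -0.10136034  0.        ]
wc [ 0.59121995 -0.04561567  0.078     ]
ptr [ 0.65876873 -0.02725372  0.074     ]
key [ 0.6068638  -0.21753214  0.0795    ]
```

View pics/ov0.png

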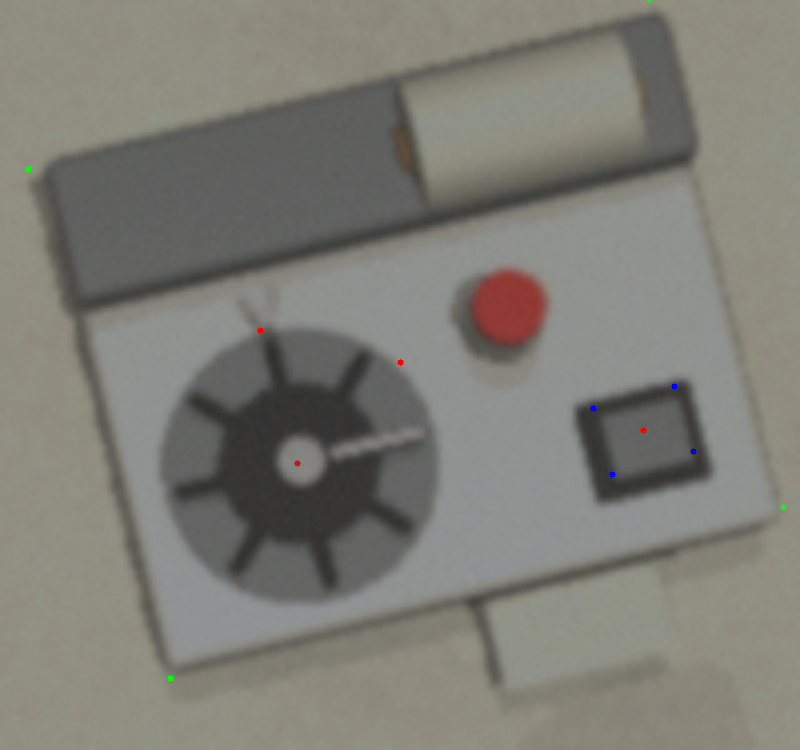

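The top picture (5x) shows the white printer with its hub at about (302,461) and the pointer at about (262,328). The ribbed tooth points right to (425,433), about 90° clockwise of the pointer, so it is 2 clicks short. The overlay's yaw is slightly off, so I'll refit with the corners.

```bash
python3 - <<'E'
from h import *
from scipy.optimize import least_squares
im=cv2.imread("pics/scene0.png")
O=[("top",(-.045,.07,.084),(302,461)),("top",(.025,.07,.074),(263,329)),("top",(-.13,.16,.06),(172,665)),("top",(-.13,-.16,.06),(777,518)),("top",(-.075,-.1,.0795),(647,440)),("top",(.13,.16,.094),(45,162)),("top",(.13,-.16,.094),(664,11))]
O=[(n,l,(np.array(v)-2)/5+[270,110]) for n,l,v in O]
O+=[("scene",(-.045,.07,.078),np.array([307.9,264.5])),("scene",(.025,.07,.074),np.array([304.5,290])),("scene",(-.075,-.1,.0795),np.array([238,250.9]))]
def W(p,l): c,s=np.cos(p[2]),np.sin(p[2]); return np.array([p[0]+c*l[0]-s*l[1],p[1]+s*l[0]+c*l[1],l[2]])
def f(p): return np.concatenate([proj(n,W(p,l))-v for n,l,v in O])
for sel in ("top","scene",""):
    OO=O; 
    g=lambda p: np.concatenate([proj(n,W(p,l))-v for n,l,v in O if sel in n])
    r=least_squares(g,[.65,-.1,.2],loss="soft_l1"); p=r.x; print(sel,p,np.round(r.fun,1).tolist())
    for k,l in dict(wc=(-.045,.07,.078),ptr=(.025,.07,.074),key=(-.075,-.1,.0795)).items(): print(k,W(p,l))
np.save("p.npy",p)
pts=[((-.045,.07,.078),(0,0,255)),((.025,.07,.074),(0,0,255)),((-.075,-.1,.0795),(0,0,255))]
pts+=[((sx,sy,.06 if sx<0 else .094),(0,255,0)) for sx in(-.13,.13) for sy in (-.16,.16)]
pts+=[((-.075+sx*.017,-.1+sy*.021,.0795),(255,0,0)) for sx in(-1,1) for sy in (-1,1)]
pts+=[((-.045+.063*np.cos(a),.07+.063*np.sin(a),.078),(255,255,0)) for a in np.arange(8)*np.pi/4]
for n,x0,y0 in(("scene",180,210),("top",270,110)):
    im=cv2.imread(f"pics/{n}0.png"); big=cv2.resize(im[y0:y0+150,x0:x0+160+20*(n=="scene")],None,fx=4.4,fy=4,interpolation=cv2.INTER_CUBIC)
    for l,c in pts:
        q=(proj(n,W(p,l))-[x0,y0]+.5)*[4.4,4]; cv2.circle(big,tuple(int(x) for x in q),3,c,-1)
    cv2.imwrite(f"pics/ov1{n}.png",big)
E
```

```text
top [ 0.65212613 -0.10443267  0.23614234] [-0.2, 0.0, 0.7, -0.2, -1.1, 1.6, 1.5, 0.5, -0.0, -0.3, -1.1, -0.3, 0.4, -0.7]
wc [ 0.59199822 -0.04690325  0.078     ]
ptr [ 0.66005556 -0.03052649  0.074     ]
key [ 0.60260293 -0.21920398  0.0795    ]
scene [ 0.65429636 -0.09964063  0.28965436] [0.7, -0.1, 0.4, 0.8, -4.7, -1.1]
wc [ 0.59117747 -0.04540959  0.078     ]
ptr [ 0.65826146 -0.02541612  0.074     ]
key [ 0.61098277 -0.21689647  0.0795    ]
 [ 0.65184992 -0.10344306  0.23694706] [-0.6, 0.1, 0.3, -0.1, -1.4, 1.8, 1.1, 0.5, -0.4, -0.2, -1.6, -0.1, -0.1, -0.6, 0.4, 0.0, -1.7, 0.7, -3.4, -3.9]
wc [ 0.59167574 -0.04596204  0.078     ]
ptr [ 0.65971988 -0.02953052  0.074     ]
key [ 0.6024191  -0.21825418  0.0795    ]
```

View pics/ov1scene.png

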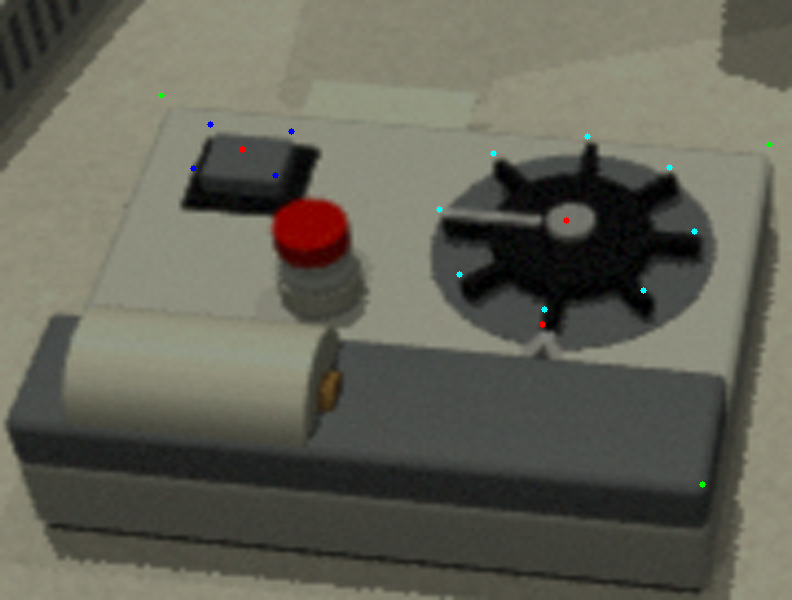

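View pics/ov1top.png

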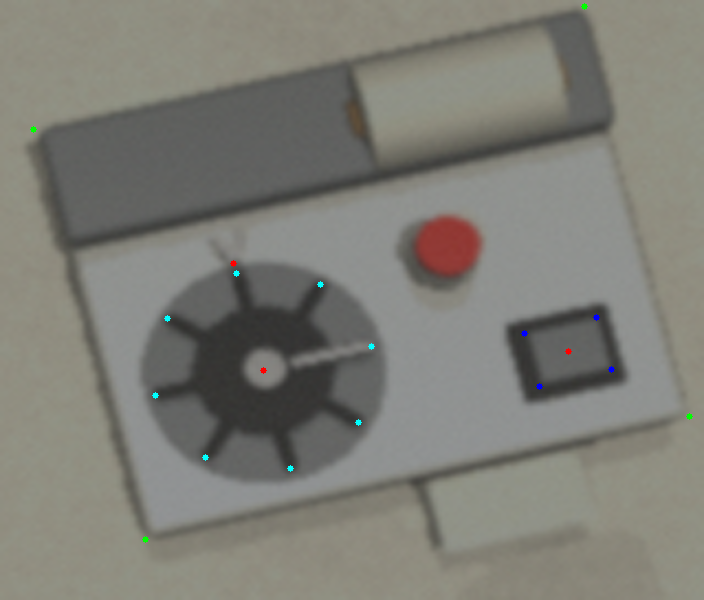

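```bash
python3 - <<'E'
from h import *
from scipy.optimize import least_squares
T=[((-.045,.07,.084),(302,461)),((.025,.07,.074),(263,329)),((-.13,.16,.06),(172,665)),((-.13,-.16,.06),(775,519)),((-.075,-.1,.0795),(646,439))]
S=[((-.045,.07,.084),(570,217)),((.025,.07,.074),(543,331)),((-.13,.16,.06),(768,156)),((-.13,-.16,.06),(166,108)),((-.075,-.1,.0795),(247,159))]
O=[("top",l,(np.array(v)-2)/5+[270,110]) for l,v in T]+[("scene",l,np.array(v)/[4.4,4]-.5+[180,210]) for l,v in S]
def W(p,l): c,s=np.cos(p[2]),np.sin(p[2]); return np.array([p[0]+c*l[0]-s*l[1],p[1]+s*l[0]+c*l[1],l[2]])
for sel in ("top","scene",""):
    g=lambda p: np.concatenate([proj(n,W(p,l))-v for n,l,v in O if sel in n])
    r=least_squares(g,[.65,-.1,.2]); p=r.x; print(sel,p,np.round(r.fun,1).tolist())
    for k,l in dict(wc=(-.045,.07,.078),ptr=(.025,.07,.074),key=(-.075,-.1,.0795)).items(): print(k,W(p,l).round(4))
np.save("p.npy",p)
for n,k,v,z in(("top","jar",(508,308),.115),("scene","jar",(312,226),.115)):
    q=(np.array(v)-2)/5+[270,110] if n=="top" else np.array(v)/[4.4,4]-.5+[180,210]
    print(k,ray(n,q,z))
E
```

```text
top [ 0.65298668 -0.10376487  0.23537022] [-0.5, -0.4, 0.5, -0.6, -1.4, 1.3, 1.6, 0.0, -0.1, -0.4]
wc [ 0.5929 -0.0462  0.078 ]
ptr [ 0.661  -0.0299  0.074 ]
key [ 0.6034 -0.2185  0.0795]
scene [ 0.65702142 -0.09965185  0.23904948] [-0.2, 1.0, 0.6, 0.8, 1.0, -0.9, -0.7, -1.1, -0.7, -0.2]
wc [ 0.5967 -0.0423  0.078 ]
ptr [ 0.6647 -0.0257  0.074 ]
key [ 0.6078 -0.2146  0.0795]
 [ 0.65455481 -0.1018884   0.23680959] [-1.3, -0.9, -0.3, -1.1, -2.1, 0.7, 0.9, -0.7, -0.8, -1.1, -0.7, -0.0, 0.1, -0.4, 0.5, -1.8, -0.9, -2.2, -1.0, -1.3]
wc [ 0.5944 -0.0444  0.078 ]
ptr [ 0.6624 -0.028   0.074 ]
key [ 0.6051 -0.2167  0.0795]
jar [ 0.66270145 -0.14772813  0.115     ]
jar [ 0.66782724 -0.14170116  0.115     ]
```

```bash
cat > plan.py <<'E'
import sys
from h import *
def plan(x,y,z,yawdeg,n,s=None):
    s=s or bot.read_state(); p=np.array(s["tool_pos"]); r=R.from_quat(s["eef_rot"])
    g=np.array([x,y,z]); gr=R.from_euler("z",np.radians(yawdeg))*R.from_rotvec([np.pi,0,0])
    tot=(r.inv()*gr).as_rotvec(); rows=[]
    for i in range(n):
        d=r.inv().apply((g-p)/(n-i)); w=(r.inv()*gr).as_rotvec()/(n-i)
        d=np.round(d*1000,1); w=np.round(w,3); rows.append((d.tolist(),w.tolist()))
        p=p+r.apply(d/1000); r=r*R.from_rotvec(w)
    for q in rows: print(q)
def st():
    s=bot.read_state(); x=R.from_quat(s["eef_rot"]).apply([1,0,0])
    print("t",round(s["t"],2),"pos",np.round(s["tool_pos"],4),"yaw",round(np.degrees(np.arctan2(x[1],x[0])),2),"F",np.round(s["contact_force"],1),"w",round(s["width"],4))
if __name__=="__main__":
    st(); a=list(map(float,sys.argv[1:])); 
    if a: plan(*a[:4],int(a[4]))
E
python3 plan.py 0.531 -0.0345 0.16 -9 15
```

```text
t 1.0 pos [ 0.2254 -0.4742  0.2267] yaw -64.57 F [-0.2 -0.2 -0.3] w 0.0916
([-17.7, -31.0, 4.4], [0.0, -0.0, -0.065])
([-15.7, -32.1, 4.5], [0.0, -0.0, -0.065])
([-13.6, -33.0, 4.4], [0.0, -0.0, -0.065])
([-11.4, -33.8, 4.5], [0.0, -0.0, -0.065])
([-9.2, -34.5, 4.4], [0.0, -0.0, -0.065])
([-6.9, -35.0, 4.5], [0.0, -0.0, -0.064])
([-4.6, -35.4, 4.4], [0.0, -0.0, -0.065])
([-2.3, -35.6, 4.5], [0.0, -0.0, -0.064])
([-0.1, -35.7, 4.4], [0.0, -0.0, -0.065])
([2.3, -35.6, 4.5], [0.0, -0.0, -0.064])
([4.5, -35.4, 4.4], [0.0, -0.0, -0.065])
([6.8, -35.0, 4.5], [0.0, -0.0, -0.064])
([9.1, -34.5, 4.4], [0.0, -0.0, -0.065])
([11.3, -33.9, 4.5], [0.0, -0.0, -0.064])
([13.4, -33.1, 4.4], [0.0, -0.0, -0.065])
```

```bash
python3 -m jog '[[-1,[-18,-31,4],[0,0,-0.065]],[-1,[-16,-32,4],[0,0,-0.065]],[-1,[-14,-33,4],[0,0,-0.065]],[-1,[-11,-34,4],[0,0,-0.065]],[-1,[-9,-34,4],[0,0,-0.065]]]'
python3 -m jog '[[-1,[-7,-35,4],[0,0,-0.065]],[-1,[-5,-35,4],[0,0,-0.065]],[-1,[-2,-36,4],[0,0,-0.065]],[-1,[0,-36,4],[0,0,-0.065]],[-1,[2,-36,4],[0,0,-0.065]]]'
python3 -m jog '[[-1,[4,-35,5],[0,0,-0.065]],[-1,[7,-35,5],[0,0,-0.065]],[-1,[9,-34,5],[0,0,-0.065]],[-1,[11,-34,5],[0,0,-0.065]],[-1,[0,0,0],[0,0,0]]]'
python3 plan.py 0.531 -0.0345 0.11 -9 3
python3 - <<'E'
from h import *
crop("scene",(180,180,380,330),4,"s1.png")
crop("top",(250,110,450,260),4,"t1.png")
E
```

```text
t: 1.5
tool_pos: [0.3275, -0.3262, 0.2067]
eef_rot: [0.921, -0.389, 0.0, 0.0]
contact_force: [0.7, -0.4, -0.2]
width: 0.0563
t: 2.0
tool_pos: [0.4293, -0.1787, 0.1868]
eef_rot: [0.972, -0.235, 0.0, 0.0]
contact_force: [1.5, -0.3, -0.3]
width: 0.0164
t: 2.5
tool_pos: [0.5101, -0.0598, 0.166]
eef_rot: [0.994, -0.106, -0.0, -0.001]
contact_force: [0.2, -0.1, -0.5]
width: 0.0005
t 2.5 pos [ 0.5101 -0.0598  0.166 ] yaw -12.12 F [ 0.2 -0.1 -0.5] w 0.0005
([5.1, -9.7, 18.7], [-0.0, 0.0, -0.018])
([5.2, -9.6, 18.7], [-0.001, 0.0, -0.018])
([5.4, -9.5, 18.7], [-0.0, 0.0, -0.019])
```

View pics/s1.png

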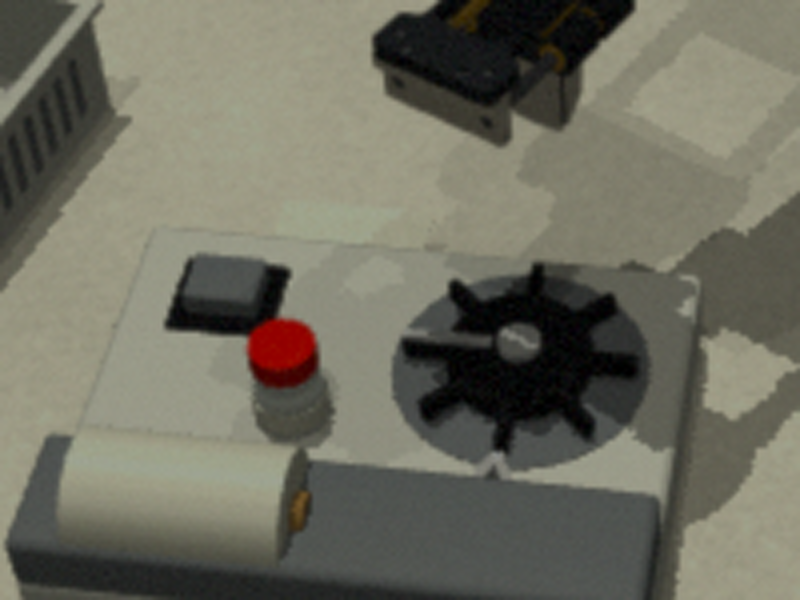

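View pics/t1.png

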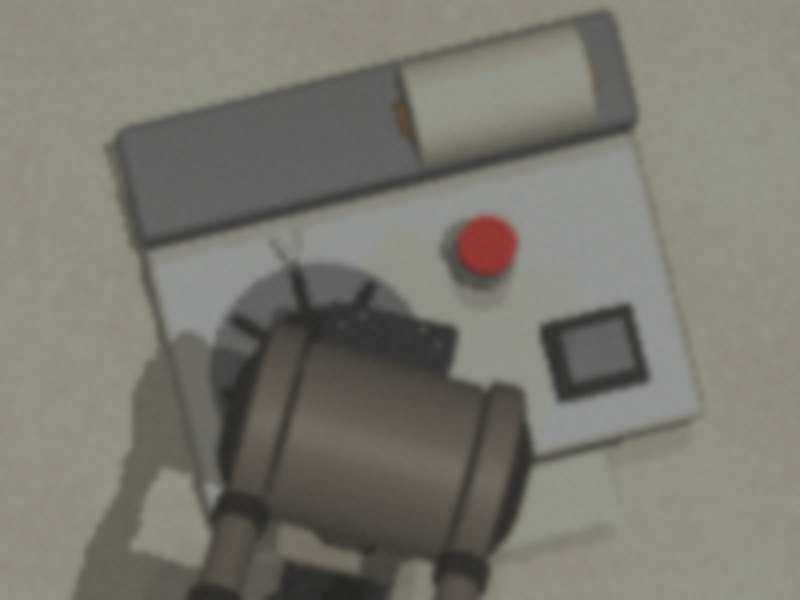

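```bash
python3 - <<'E'
from h import *
crop("scene",(230,100,430,250),4,"s2.png")
print(proj("scene",bot.read_state()["tool_pos"]))
E
```

```text
[314.29995496 207.5559146 ]
```

View pics/s2.png

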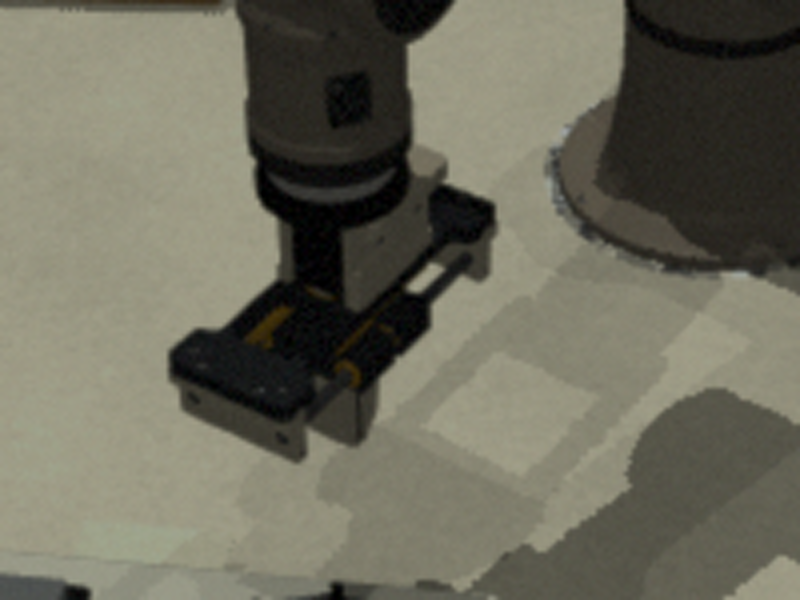

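The fingertips show at about (347,438) in the crop. My calibration puts the TCP at (337,430), about 3 px away at full scale. The fingers sit behind the gripper's end plate. I'll approach above the gap next.

```bash
python3 -m jog '[[-1,[5,-10,19],[0,0,-0.018]],[-1,[5,-10,19],[0,0,-0.018]],[-1,[5,-9,19],[0,0,-0.018]],[-1,[0,0,10],[0,0,0]],[-1,[0,0,0],[0,0,0]]]'
python3 plan.py 0.531 -0.0345 0.067 -9 4
python3 - <<'E'
from h import *
crop("scene",(230,180,390,300),5,"s3.png")
E
```

```text
t: 3.15
tool_pos: [0.5279, -0.0383, 0.0987]
eef_rot: [0.997, -0.082, -0.001, -0.0]
contact_force: [0.2, 0.8, -1.0]
width: 0.0005
t 3.15 pos [ 0.5279 -0.0383  0.0987] yaw -9.43 F [ 0.2  0.8 -1. ] w 0.0005
([0.6, -1.1, 7.9], [0.0, 0.001, -0.002])
([0.6, -1.1, 7.9], [0.0, 0.001, -0.002])
([0.6, -1.0, 7.9], [0.0, 0.0, -0.002])
([0.7, -1.1, 8.0], [0.0, 0.001, -0.002])
```

View pics/s3.png

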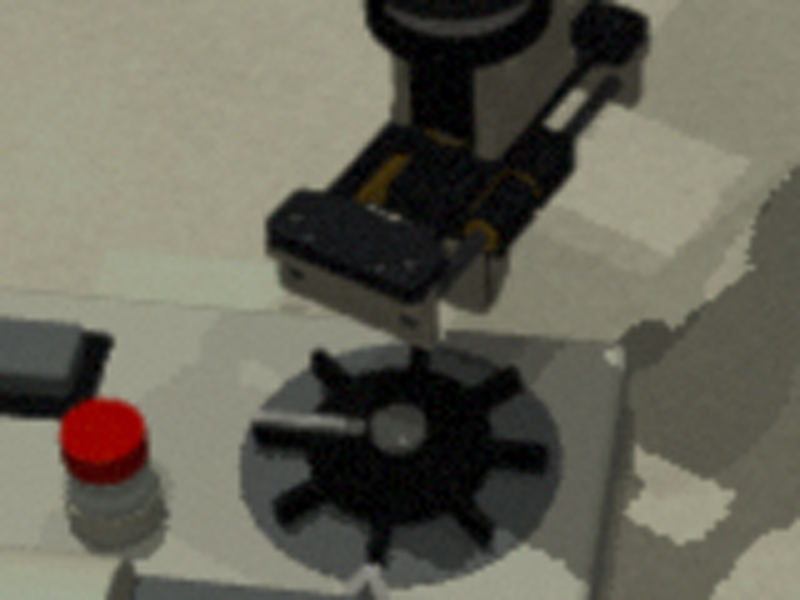

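The closed fingertips at about (470,308) are above the gap between the teeth at (420,355) and (515,380). I'll descend into the gap.

```bash
python3 -m jog '[[-1,[1,-1,8],[0,0,-0.002]],[-1,[1,-1,8],[0,0,-0.002]],[-1,[1,-1,8],[0,0,-0.002]],[-1,[0,-1,7],[0,0,0]],[-1,[0,0,0],[0,0,0]]]'
python3 plan.py
python3 - <<'E'
from h import *
crop("scene",(230,180,390,300),5,"s4.png")
E
```

```text
t: 3.7
tool_pos: [0.532, -0.0337, 0.0675]
eef_rot: [0.997, -0.078, -0.001, -0.0]
contact_force: [0.2, 0.2, 0.1]
width: 0.0004
t 3.7 pos [ 0.532  -0.0337  0.0675] yaw -8.99 F [0.2 0.2 0.1] w 0.0004
```

View pics/s4.png

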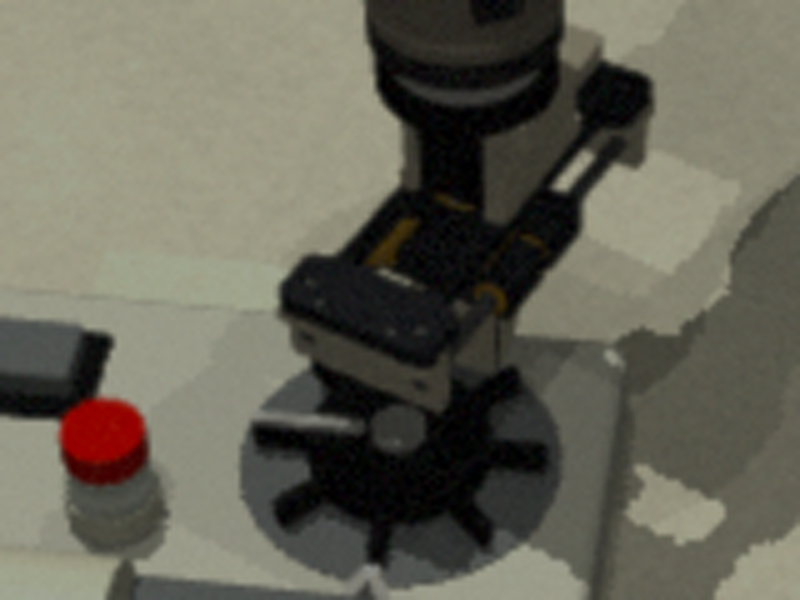

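```bash
python3 -m jog '[[-1,[0.1,4.2,0],[0,0,-0.065]],[-1,[0.1,4.2,0],[0,0,-0.065]],[-1,[0.1,4.2,0],[0,0,-0.065]],[-1,[0.2,4.2,0],[0,0,-0.065]],[-1,[0,0,0],[0,0,0]]]'
python3 -m jog '[[-1,[0.1,4.2,0],[0,0,-0.065]],[-1,[0.1,4.2,0],[0,0,-0.065]],[-1,[0,0,0],[0,0,0]]]'
python3 plan.py
python3 - <<'E'
from h import *
crop("scene",(230,180,390,300),5,"s5.png")
E
```

```text
t: 4.25
tool_pos: [0.5323, -0.0506, 0.0688]
eef_rot: [0.999, 0.052, 0.0, -0.0]
contact_force: [1.0, 2.4, -0.4]
width: 0.0
t: 4.55
tool_pos: [0.5338, -0.0591, 0.0689]
eef_rot: [0.993, 0.116, 0.0, 0.0]
contact_force: [1.3, 1.5, 0.5]
width: 0.0008
t 4.55 pos [ 0.5338 -0.0591  0.0689] yaw 13.28 F [1.3 1.5 0.5] w 0.0008
```

View pics/s5.png

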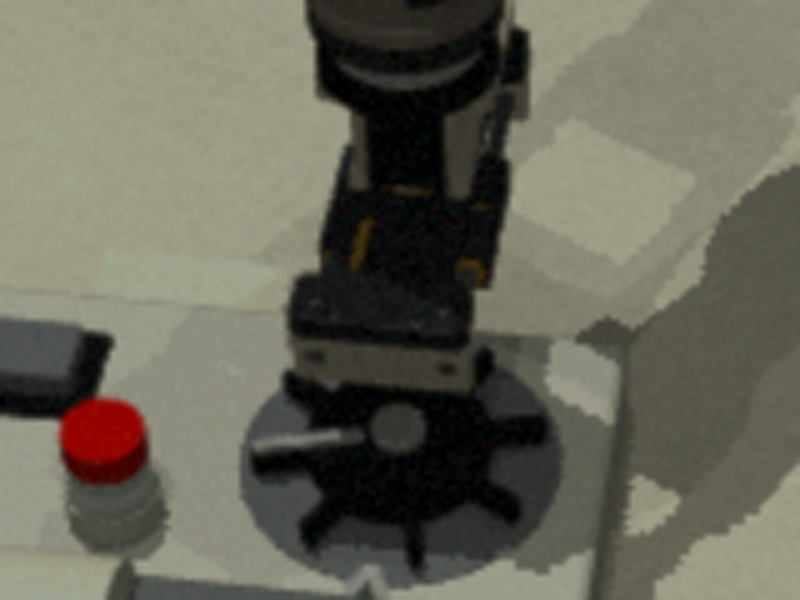

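The wheel has turned about 15° in the right direction with low force. Continuing.

```bash
python3 -m jog '[[-1,[0.1,4.2,0],[0,0,-0.065]],[-1,[0.1,4.2,0],[0,0,-0.065]],[-1,[0.1,4.2,0],[0,0,-0.065]],[-1,[0,0,0],[0,0,0]]]'
python3 -m jog '[[-1,[0.1,4.2,0],[0,0,-0.065]],[-1,[0.1,4.2,0],[0,0,-0.065]],[-1,[-1,4.2,0],[0,0,-0.065]],[-1,[0,0,0],[0,0,0]],[-1,[0,0,0],[0,0,0]]]'
python3 plan.py 0.5422 -0.0821 0.067 36 1
python3 - <<'E'
from h import *
crop("scene",(230,180,390,300),5,"s6.png")
E
```

```text
t: 5.0
tool_pos: [0.5381, -0.0718, 0.0689]
eef_rot: [0.977, 0.211, 0.0, 0.001]
contact_force: [0.2, -2.7, 0.0]
width: 0.0005
t: 5.5
tool_pos: [0.5427, -0.0823, 0.0687]
eef_rot: [0.952, 0.305, -0.0, 0.0]
contact_force: [0.2, -0.2, -0.4]
width: 0.0001
t 5.5 pos [ 0.5427 -0.0823  0.0687] yaw 35.48 F [ 0.2 -0.2 -0.4] w 0.0001
([-0.3, -0.5, 1.7], [0.0, 0.0, -0.009])
```

View pics/s6.png

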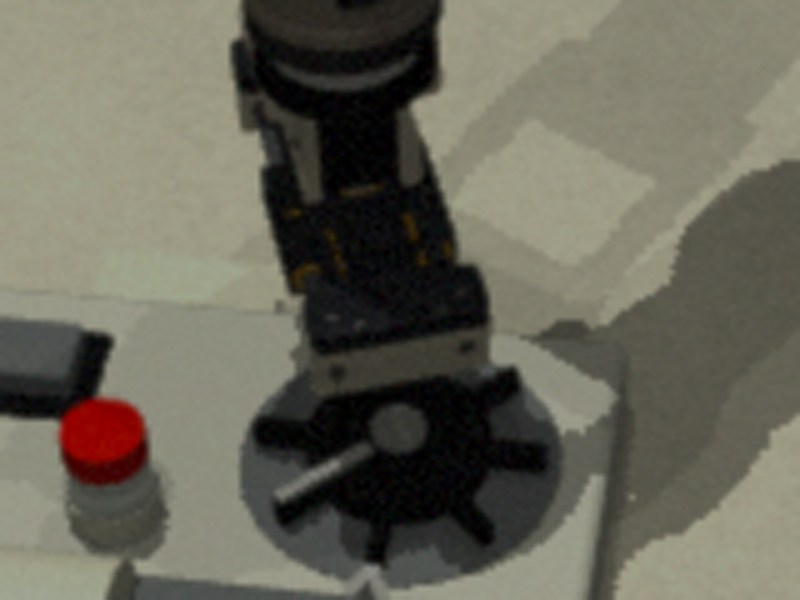

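One click is done: the rib at (280,500) is one tooth short of the pointer at (370,575), and the finger is free in the gap. I'll lift, go back and repeat.

```bash
python3 -m jog '[[-1,[0,0,-12],[0,0,0]],[-1,[0,0,-12],[0,0,0]],[-1,[0,0,-10],[0,0,0]],[-1,[0,0,0],[0,0,0]]]'
python3 plan.py 0.5315 -0.034 0.1 -9 8
```

```text
t: 5.95
tool_pos: [0.5441, -0.0828, 0.105]
eef_rot: [0.952, 0.306, 0.002, 0.001]
contact_force: [-0.4, -0.5, 1.2]
width: 0.0004
t 5.95 pos [ 0.5441 -0.0828  0.105 ] yaw 35.68 F [-0.4 -0.5  1.2] w 0.0004
([2.3, -5.9, 0.6], [0.0, -0.0, 0.097])
([1.7, -6.1, 0.6], [0.0, -0.001, 0.098])
([1.1, -6.2, 0.6], [0.0, -0.0, 0.097])
([0.5, -6.3, 0.6], [0.0, -0.001, 0.098])
([-0.1, -6.3, 0.6], [0.001, -0.001, 0.097])
([-0.7, -6.2, 0.6], [0.0, -0.0, 0.098])
([-1.4, -6.1, 0.7], [0.001, -0.001, 0.097])
([-1.9, -6.0, 0.6], [0.0, 0.0, 0.098])
```

```bash
python3 -m jog '[[-1,[2,-6,0],[0,0,0.097]],[-1,[2,-6,0],[0,0,0.098]],[-1,[1,-6,0],[0,0,0.097]],[-1,[0,-6,0],[0,0,0.098]]]'
python3 -m jog '[[-1,[0,-6,0],[0,0,0.097]],[-1,[-1,-6,0],[0,0,0.098]],[-1,[-1,-6,0],[0,0,0.097]],[-1,[-2,-6,0],[0,0,0.098]],[-1,[0,0,0],[0,0,0]]]'
python3 plan.py 0.532 -0.034 0.068 -9 4
```

```text
t: 6.35
tool_pos: [0.536, -0.0585, 0.1027]
eef_rot: [0.993, 0.114, 0.0, 0.0]
contact_force: [-0.4, -0.1, -0.6]
width: 0.0007
t: 6.85
tool_pos: [0.5298, -0.0344, 0.1027]
eef_rot: [0.997, -0.079, -0.0, -0.0]
contact_force: [-0.2, -0.3, -0.7]
width: 0.0005
t 6.85 pos [ 0.5298 -0.0344  0.1027] yaw -9.02 F [-0.2 -0.3 -0.7] w 0.0005
([0.5, -0.2, 8.7], [-0.0, 0.0, -0.0])
([0.5, -0.2, 8.7], [-0.0, 0.0, -0.0])
([0.6, -0.2, 8.6], [-0.0, 0.0, -0.0])
([0.5, -0.1, 8.7], [-0.0, 0.0, -0.0])
```

```bash
python3 -m jog '[[-1,[0.5,0,9],[0,0,0]],[-1,[0.5,0,9],[0,0,0]],[-1,[0.5,0,9],[0,0,0]],[-1,[0.5,0,8],[0,0,0]],[-1,[0,0,0],[0,0,0]]]'
python3 plan.py
python3 - <<'E'
from h import *
crop("scene",(230,180,390,300),5,"s7.png")
E
```

```text
t: 7.35
tool_pos: [0.5312, -0.0353, 0.0661]
eef_rot: [0.997, -0.078, -0.001, -0.0]
contact_force: [-0.8, 0.4, 0.4]
width: 0.0007
t 7.35 pos [ 0.5312 -0.0353  0.0661] yaw -8.99 F [-0.8  0.4  0.4] w 0.0007
```

View pics/s7.png

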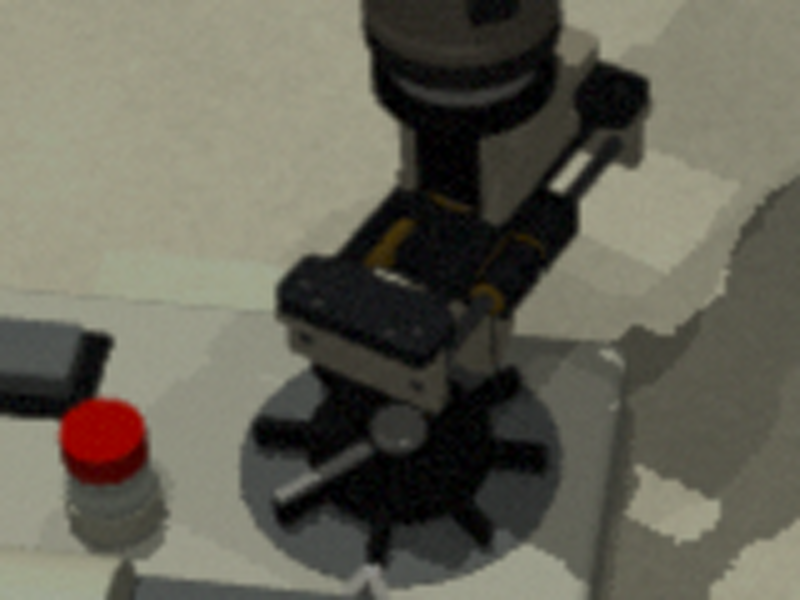

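The finger is back in the gap and the rib still sits at (280,500). Same arc again.

```bash
python3 -m jog '[[-1,[0.1,4.2,0],[0,0,-0.065]],[-1,[0.1,4.2,0],[0,0,-0.065]],[-1,[0.1,4.2,0],[0,0,-0.065]],[-1,[0.2,4.2,0],[0,0,-0.065]],[-1,[0,0,0],[0,0,0]]]'
python3 -m jog '[[-1,[0.1,4.2,0],[0,0,-0.065]],[-1,[0.1,4.2,0],[0,0,-0.065]],[-1,[0,0,0],[0,0,0]]]'
python3 -m jog '[[-1,[0.1,4.2,0],[0,0,-0.065]],[-1,[0.1,4.2,0],[0,0,-0.065]],[-1,[0.1,4.2,0],[0,0,-0.065]],[-1,[0,0,0],[0,0,0]]]'
python3 plan.py 0.5422 -0.0821 0.067 36 3
```

```text
t: 7.9
tool_pos: [0.5317, -0.052, 0.0679]
eef_rot: [0.999, 0.052, 0.0, -0.0]
contact_force: [0.2, 2.4, -1.2]
width: 0.0006
t: 8.2
tool_pos: [0.5332, -0.0605, 0.0679]
eef_rot: [0.993, 0.116, 0.0, 0.0]
contact_force: [0.2, 0.9, 1.4]
width: 0.0004
t: 8.6
tool_pos: [0.5374, -0.0732, 0.068]
eef_rot: [0.977, 0.211, 0.0, 0.001]
contact_force: [0.3, -3.8, -0.5]
width: 0.0004
t 8.6 pos [ 0.5374 -0.0732  0.068 ] yaw 24.4 F [ 0.3 -3.8 -0.5] w 0.0004
([0.2, 3.4, 0.3], [0.001, -0.0, -0.067])
([0.0, 3.4, 0.3], [0.0, -0.0, -0.068])
([-0.1, 3.3, 0.4], [0.001, -0.0, -0.067])
```

```bash
python3 -m jog '[[-1,[0.1,4,0],[0,0,-0.065]],[-1,[0.1,4,0],[0,0,-0.065]],[-1,[-1,4,0],[0,0,-0.065]],[-1,[0,0,0],[0,0,0]],[-1,[0,0,0],[0,0,0]]]'
python3 plan.py
python3 - <<'E'
from h import *
crop("scene",(230,180,390,300),5,"s8.png")
E
```

```text
t: 9.1
tool_pos: [0.5418, -0.0831, 0.0677]
eef_rot: [0.952, 0.305, -0.0, -0.0]
contact_force: [-0.4, -0.2, -0.1]
width: 0.0007
t 9.1 pos [ 0.5418 -0.0831  0.0677] yaw 35.48 F [-0.4 -0.2 -0.1] w 0.0007
```

View pics/s8.png

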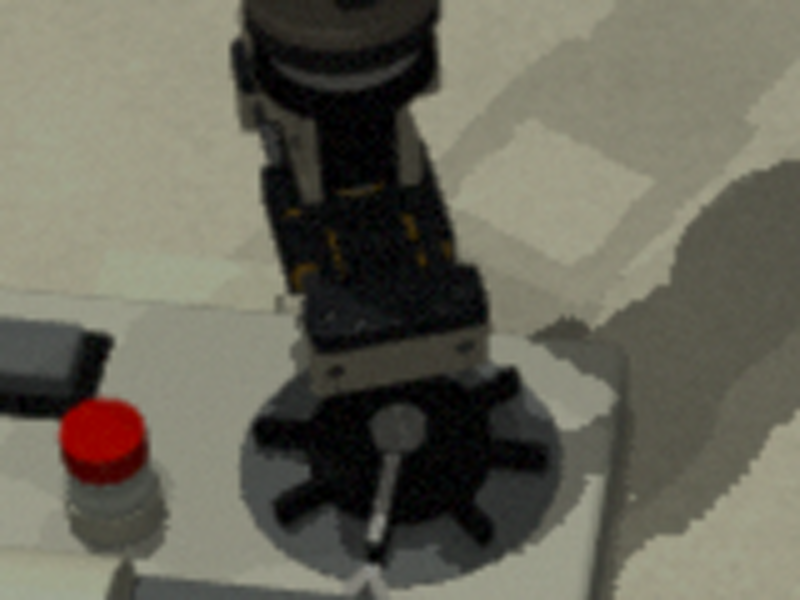

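The rib now points at the pointer: its tip is at (375,540) and the pointer at (370,575). The finger is free. I'll lift and go above the key.

```bash
python3 -m jog '[[-1,[0,0,-14],[0,0,0]],[-1,[0,0,-14],[0,0,0]],[-1,[0,0,-14],[0,0,0]],[-1,[0,0,0],[0,0,0]]]'
python3 plan.py 0.605 -0.217 0.11 13.5 9
```

```text
t: 9.55
tool_pos: [0.543, -0.0833, 0.1115]
eef_rot: [0.952, 0.306, 0.002, 0.001]
contact_force: [0.1, -0.5, -0.6]
width: 0.0004
t 9.55 pos [ 0.543  -0.0833  0.1115] yaw 35.6 F [ 0.1 -0.5 -0.6] w 0.0004
([-3.0, 16.1, 0.2], [0.0, -0.0, 0.043])
([-2.4, 16.2, 0.2], [0.0, -0.0, 0.043])
([-1.6, 16.3, 0.2], [0.0, -0.0, 0.043])
([-1.0, 16.3, 0.2], [0.0, -0.0, 0.043])
([-0.2, 16.4, 0.2], [0.0, -0.001, 0.043])
([0.5, 16.4, 0.2], [0.001, -0.001, 0.043])
([1.1, 16.3, 0.2], [0.0, -0.0, 0.043])
([1.9, 16.3, 0.2], [0.001, -0.001, 0.042])
([2.5, 16.2, 0.2], [0.0, -0.0, 0.043])
```

```bash
python3 -m jog '[[-1,[-3,16,0],[0,0,0.043]],[-1,[-2,16,0],[0,0,0.043]],[-1,[-2,16,0],[0,0,0.043]],[-1,[-1,16,0],[0,0,0.043]],[-1,[0,16,0],[0,0,0.043]]]'
python3 -m jog '[[-1,[0,16,0],[0,0,0.043]],[-1,[1,16,0],[0,0,0.043]],[-1,[2,16,0],[0,0,0.043]],[-1,[3,16,0],[0,0,0.043]],[-1,[0,0,0],[0,0,0]]]'
python3 plan.py 0.605 -0.217 0.085 13.5 3
python3 - <<'E'
from h import *
print(bot.landmark_of("scene","wheel")[:1], [ (d["centre"],d["conf"]) for d in bot.landmark_of("scene","rib_tip")[:2]])
crop("scene",(180,170,380,320),4,"s9.png")
E
```

```text
t: 10.05
tool_pos: [0.5764, -0.1581, 0.1091]
eef_rot: [0.98, 0.2, -0.0, -0.0]
contact_force: [-0.5, 0.1, -0.4]
width: 0.0002
t: 10.55
tool_pos: [0.6038, -0.2175, 0.109]
eef_rot: [0.993, 0.115, 0.0, 0.0]
contact_force: [-0.3, 0.2, 0.1]
width: 0.0001
t 10.55 pos [ 0.6038 -0.2175  0.109 ] yaw 13.26 F [-0.3  0.2  0.1] w 0.0001
([0.4, -0.1, 8.0], [0.0, -0.0, -0.001])
([0.4, -0.0, 8.0], [0.0, -0.0, -0.002])
([0.5, -0.1, 8.0], [0.001, -0.0, -0.001])Traceback (most recent call last):
  File "<stdin>", line 2, in <module>
ValueError: it knows: basket, jar, key_top, phone, pointer, printer, rack, rib_tip, wheel_center
```

```bash
python3 - <<'E'
from h import *
crop("scene",(180,170,380,320),4,"s9.png")
E
```

```text
(no output)
```

View pics/s9.png

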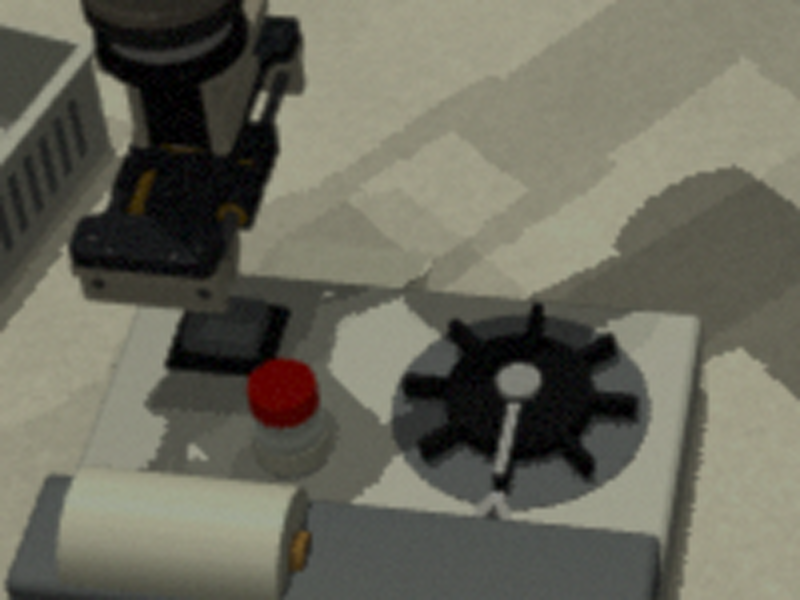

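The wheel is clearly home: rib end (503,480) meets pointer (495,505), with nothing touching it. The jar hasn't moved. Pressing the key next.

```bash
python3 -m jog '[[-1,[1,0,8],[0,0,0]],[-1,[0.5,0,8],[0,0,0]],[-1,[0,0,8],[0,0,0]],[-1,[0,0,0],[0,0,0]],[-1,[0,0,0],[0,0,0]]]'
python3 -m jog '[[-1,[0,0,2],[0,0,0]],[-1,[0,0,2],[0,0,0]],[-1,[0,0,2],[0,0,0]],[-1,[0,0,0],[0,0,0]],[-1,[0,0,0],[0,0,0]]]'
python3 -m jog '[[-1,[0,0,1],[0,0,0]],[-1,[0,0,1],[0,0,0]],[-1,[0,0,1],[0,0,0]],[-1,[0,0,0],[0,0,0]],[-1,[0,0,0],[0,0,0]]]'
```

```text
t: 11.1
tool_pos: [0.6046, -0.2139, 0.0854]
eef_rot: [0.993, 0.118, -0.0, -0.0]
contact_force: [0.5, 0.5, 0.3]
width: 0.0003
t: 11.6
tool_pos: [0.6048, -0.2143, 0.0798]
eef_rot: [0.993, 0.118, 0.0, 0.0]
contact_force: [0.1, 0.7, 0.5]
width: 0.0003
t: 12.1
tool_pos: [0.6048, -0.2143, 0.0769]
eef_rot: [0.993, 0.118, 0.0, 0.0]
contact_force: [-1.1, -0.4, 3.7]
width: 0.0007
```

```bash
python3 -m jog '[[-1,[0,0,1],[0,0,0]],[-1,[0,0,1],[0,0,0]],[-1,[0,0,1],[0,0,0]],[-1,[0,0,0],[0,0,0]],[-1,[0,0,0],[0,0,0]]]'
python3 -m jog '[[-1,[0,0,0.5],[0,0,0]],[-1,[0,0,0.5],[0,0,0]],[-1,[0,0,0],[0,0,0]],[-1,[0,0,0],[0,0,0]]]'
```

```text
t: 12.6
tool_pos: [0.6048, -0.2143, 0.0738]
eef_rot: [0.993, 0.118, 0.0, 0.0]
contact_force: [-1.1, 0.1, 4.3]
width: 0.0006
t: 13.0
tool_pos: [0.6049, -0.2144, 0.0737]
eef_rot: [0.993, 0.118, 0.0, 0.0]
contact_force: [-2.9, 1.9, 10.1]
width: 0.0005
```

```bash
python3 -m jog '[[-1,[0,0,0.5],[0,0,0]],[-1,[0,0,0],[0,0,0]],[-1,[0,0,0],[0,0,0]]]'
python3 -m jog '[[-1,[0,0,-2],[0,0,0]],[-1,[0,0,-4],[0,0,0]],[-1,[0,0,-8],[0,0,0]],[-1,[0,0,-15],[0,0,0]],[-1,[0,0,-25],[0,0,0]]]'
python3 -m jog '[[-1,[-20,0,-25],[0,0,0]],[-1,[-30,0,-25],[0,0,0]],[-1,[-40,0,0],[0,0,0]],[-1,[-40,0,0],[0,0,0]],[-1,[-30,0,0],[0,0,0]]]'
python3 -m jog '[[-1,[0,0,0],[0,0,0]],[-1,[0,0,0],[0,0,0]],[-1,[0,0,0],[0,0,0]]]'
python3 plan.py
python3 - <<'E'
from h import *
crop("scene",(180,170,380,320),4,"s10.png")
im=bot.camera("scene"); cv2.imwrite("pics/s11.png",im[:,:,::-1])
crop("top",(250,100,450,250),4,"t11.png")
for n in("scene","top"):
  for k in("wheel_center","rib_tip","pointer","jar","key_top","phone","rack","basket"):
    print(n,k,[(np.round(d["centre"],1).tolist(),round(d["conf"],2)) for d in bot.landmark_of(n,k)[:1]])
E
```

```text
t: 13.3
tool_pos: [0.6049, -0.2143, 0.0736]
eef_rot: [0.993, 0.118, 0.0, 0.0]
contact_force: [-3.3, 1.0, 11.9]
width: 0.0004
t: 13.8
tool_pos: [0.6035, -0.2137, 0.1248]
eef_rot: [0.993, 0.118, -0.002, -0.001]
contact_force: [0.4, -0.7, -0.6]
width: 0.0001
t: 14.3
tool_pos: [0.447, -0.2517, 0.1763]
eef_rot: [0.993, 0.118, -0.0, -0.0]
contact_force: [-0.3, -0.6, 0.5]
width: 0.0003
t: 14.6
tool_pos: [0.45, -0.2516, 0.1763]
eef_rot: [0.993, 0.118, 0.0, 0.0]
contact_force: [-1.2, -0.3, -0.0]
width: 0.0004
t 14.6 pos [ 0.45   -0.2516  0.1763] yaw 13.54 F [-1.2 -0.3 -0. ] w 0.0004
scene wheel_center []
scene rib_tip [([303.8, 286.1], 0.81)]
scene pointer [([306.3, 290.9], 0.84)]
scene jar [([251.6, 283.5], 0.65)]
scene key_top [([237.5, 247.0], 0.83)]
scene phone [([549.7, 274.9], 0.55)]
scene rack [([551.4, 340.0], 0.62)]
scene basket [([151.1, 227.1], 0.6)]
top wheel_center [([328.6, 201.4], 0.83)]
top rib_tip [([322.6, 177.5], 0.89)]
top pointer [([323.3, 174.4], 0.86)]
top jar [([368.7, 173.4], 0.54)]
top key_top [([398.7, 195.5], 0.78)]
top phone [([143.5, 296.5], 0.61)]
top rack [([127.6, 223.3], 0.68)]
top basket [([503.0, 222.2], 0.71)]
```

View pics/s10.png

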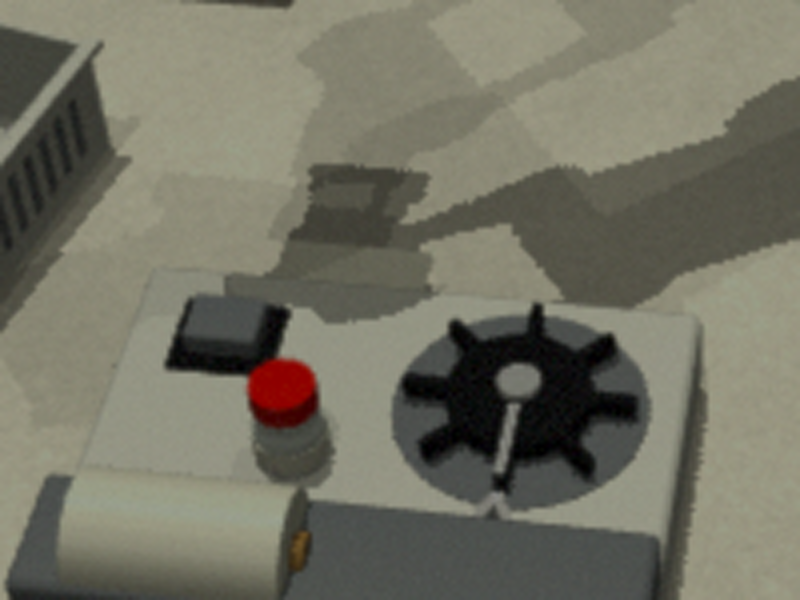

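View pics/t11.png

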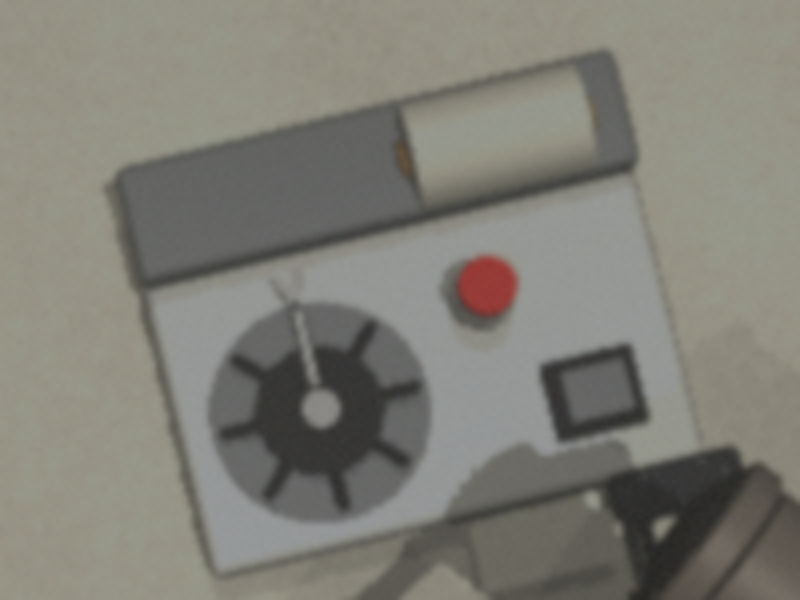

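Both views show the rib at the pointer, (300,310) in the top crop. The key is back up, the jar hasn't moved, and the robot is clear. Handing in.

```bash
python3 -c "
from station import bot
print(bot.finish_job())"
```

```text
the job is handed in; nothing more can be done
None
```

The label printer is set to the marked batch: the ribbed tooth stands at the pointer. I pressed the print key once afterwards, and it came back up. The job was handed in at about 15.5 s of the 67 s allowed.

- **Wheel:** it started 2 clicks short of the pointer. I used the closed fingertip in a tooth gap for two slow 45° strokes counter-clockwise, lifting the finger between them. Side forces stayed under about 4 N in the readings I took. The last pictures from both cameras show the rib at the pointer and not past it.
- **Key:** I pressed it only after a picture confirmed the wheel was home. It stopped at 73.6–73.7 mm above the table (fully down is 73.5 mm) with about 12 N on it. The last pictures show it up again.
- **Other things:** the network's readings for the jar, phone, rack and basket were within about 5 px of the start. That is no more than its usual scatter, and the jar looked unmoved by eye. At hand-in the arm was clear, about 0.15 m in front of the key and 0.18 m up.
- **Disagreements:** the two cameras placed the printer about 4–6 mm apart, so I used the middle value, which was close enough for both jobs. The network did not find `wheel_center` in the last scene picture, but did in the top one.

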